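# Lay the tool case down and push it home

## Robot

A 7-joint arm with a two-finger parallel gripper is mounted at the origin on the work surface. World frame = base frame: x ahead of the robot, y to its left, z up, the work surface at z = 0. Lengths are in m, angles in rad, forces in N, time in s.
With the tool pointing down it reaches from about 0.4 to 0.9 m from the base axis. Payload 5.5 kg.
Tool frame: the origin (TCP) lies on the centre line of the jaws, within the pads' length; the fingertips stand 14 mm ahead of it and the grasp point (between the pads) lies 5 mm behind it; z points along the fingers, y is the direction in which the jaws open and shut (so a half turn about z gives the same grasp; the last joint's range is limited). The gripper opens to 92 mm and grips with 3 to 60 N. Pads are 19 mm wide; open, the fingers measure 130 mm over their backs; the gripper's body (75 mm by 190 mm) begins 47 mm behind the grasp point.
Start: joints at [1.415, 0.501, -0.427, 1.55, 0.221, 1.138, -0.21], TCP at [0.264, -0.594, 0.241] pointing down, gripper open.
Joint ranges: [-2.88, 2.88], [-0.31, 2.03], [-1.54, 1.56], [0.2, 2.42], [-1.41, 4.55], [0.19, 2.02], [-2.57, 2.57]. Speed limits (rad/s): [2.57, 2.57, 3.14, 3.14, 3.14, 3.14, 3.14].

## Interface

Orientations are given as a rotation vector (axis times angle).
In Python, from station import sense, vision, workorder gives the robot as it stands.
- The arm moves only by the shell command python3 -m jog 'ROWS'. ROWS is JSON, a list of rows, each a list of 7 numbers: the shift along the world's x, y, z in cm, then the turn, a rotation vector about the world's x, y, z in degrees, then the finger opening in cm, from 0 to 9.18. In form: [[x, y, z, ax, ay, az, fingers], ...]. A call has 1 to 8 rows; each row is the pose to reach, as a shift and turn from the pose measured when the call began; what a row does not reach only later rows make up. A row lasts 1/12 s, in which the tool goes at most 41.7 mm and 7.16 degrees, less where a joint would pass 70% of its speed; a pose out of reach is approached as far as the arm can. A call with a gripper value outside its range is refused whole. The fingers move at their own pace and stop on an object; the grip force is fixed at half the most. Time passes only in rows, so rows that repeat a pose let the fingers close. It gives the time, the measured TCP pose, the force and the opening at its end, in the units of the state.
- sense(): the state, without advancing time (a new reading comes with each control period).
- vision.grab_frame(name): name is "scene" or "side" or "wrist"; returns the picture (400x640x3 uint8, blue, green, red); there is no depth.
- vision.camera_params(name): a dict with "fx", "fy", "cx", "cy" (pixels), "xyz" and "rotation" of the camera in the world; the wrist camera has in their place "hand_eye" (4x4, takes a point from camera to tool coordinates, whose origin is the TCP and whose axes are the flange's). Camera axes: x right, y down, z forward; pixel columns grow to the right and rows downward; lengths in m; the calibration is good to about 2 mm. A picture is of the moment at which its call begins: read the wrist's pose just before it. camera_params takes no time and is no camera call.
- workorder.hand_in(): hands the job in, once; it reports no verdict.
Trained networks look in the newest picture that a camera, given by its name, has taken for a name from the list of things; names that differ only in an ending like _2 or _b are one class to them, and where a whole thing is asked for, a point or a joint stands for the part that bears it (a point fixed in the world has none). Each returns a list of dicts, best first, with "p" (0 to 1); they miss things now and then, are a little off and sometimes report something else, mostly with a low value. They report only what shows in the picture. A call takes as long as a camera call. They do not tell look-alikes from the thing itself.
- vision.boxes_of(query, camera): "bbox" ([left, top, right, bottom] in pixels, round what is visible of it).
- vision.masks_of(query, camera): "mask" (400x640 bool, what is visible of it) and "bbox" ([left, top, right, bottom] in pixels, round what is visible of it).
The state is a dict: "time_s": time; "qpos": joint angles; "qvel": joint speeds; "effort": joint torques, N m; "tool_pos": TCP position; "eef_rot": TCP orientation; "contact_force": force on the tool from outside, world axes, zero at the start; "ft_torque": the same for the moment, N m; "gripper_width": finger opening in m.
Only numpy, scipy, OpenCV 4.12 (cv2) and the standard library are available. Lean on these libraries where they do the work, as an engineer would, in place of code of your own. Each camera call takes 0.05 s, during which the arm holds its last target. There are 200 camera calls.

## Task

The orange-lidded tool case has been left standing on its hinge end in front of the white socket bar. Tip it over, pushing with the fingertips on its orange side, so that it lies flat on its black base with the orange lid up and its handle end away from the bar; then push it back along the mat until its hinge end is flush against the bar all along. Only push it: never lift or carry it, do not let it fall onto its lid, and leave the bottle, the tape roll and the bit block where they are.

Things in the scene. Friction and masses are not known exactly. Their poses are not given: they have to be found in the camera images.
- station: Fixed black rubber mat, 400 (x) x 580 (y) x 3 mm, with a fixed white socket bar along its far edge. Origin: centre of the mat's underside, on the bench; z up, x towards the bar, y along it. The bar is 560 mm long, 55 mm deep, its top 50 mm above the bench; its flat near face lies at x = +150 mm in this frame. Mat surface at z = 3 mm.
- case: Loose closed tool case, black base, orange lid, 0.35-0.7 kg. Origin: centre of the hinge-end face. Own z: hinge end to handle end (150 mm), y: width (110 mm), x: out of the lid (60 mm thick, -30 to +30). It starts standing on the hinge end: z up, lid (+x) facing the bar, 14-34 mm off, turned up to 0.2 rad from square. Wanted: x up, z away from the bar. All outer faces are flat.
- case_mid (a point): Centre of the tool case (half-way in all three sizes) and its centre of mass. Pushed on the lid side about 125 mm up, the case tips about its lower base edge, hardly sliding, and falls by itself after some 22 degrees (about 55 mm of push). Lying flat, its top is 60 mm above the mat and it slides under 2 to 10 N.
- heel_left (a point): Corner of the case at the hinge end and base, its +y end (x -30, y +55, z 0 mm in the case's frame). It is on the mat both standing and lying flat; when the case is home it touches the foot of the bar.
- heel_right (a point): The same corner at the -y end (x -30, y -55, z 0 mm in the case's frame).
- flask_mid (a point): Centre of a white bottle with a red cap, 40 mm in diameter, 100 mm high, standing on the mat beside the work. Leave alone.
- tape_mid (a point): Centre of a blue tape roll, 64 mm in diameter, 24 mm high, lying flat on the mat beside the work. Leave alone.
- bits_mid (a point): Centre of the block of a blue bit holder, 90 by 36 by 30 mm with five steel bits standing 30 mm out of it, on the mat beside the work. Leave alone.
There are look-alikes about, which are no part of the job. There is more than one size of the case; the one meant has the size given above.

How it is judged:
By the outcome, as a careful person would: the job done as asked, in the order asked, and still so for the second after the job is handed in, with the robot touching nothing.
It also fails if it takes over 48 s, if anything falls off the work surface, if the arm or the gripper's body presses on something with over 40 N, if the wrist force passes 120 N, or if a joint passes its speed limit or range.

## Working session

There is one attempt and no reset: what is moved stays moved. The work goes in short steps, Python scripts to look and compute and a shell command to move; the robot and the scene stay as the last step left them, time stands still between calls to the robot, and variables do not carry over. Pictures are saved under pics/ and viewed, about 8 in all and at most 12, crops included, and the job is handed in when it is done.

```bash
ls; mkdir -p pics
python3 - <<'E'
from station import sense, vision, workorder
import cv2,numpy as np
s=sense();print({k:np.round(v,3) for k,v in s.items()})
a=vision.grab_frame("scene");b=vision.grab_frame("side")
cv2.imwrite("pics/a.png",a);cv2.imwrite("pics/b.png",b)
for n in("scene","side"):
    print(n,vision.camera_params(n))
    for q in("case","station","flask_mid","tape_mid","bits_mid"):
        print(q,[(np.round(d["bbox"]),round(d["p"],2)) for d in vision.boxes_of(q,n)][:4])
E
```

```text
pics
{'time_s': np.float64(0.0), 'qpos': array([ 1.415,  0.502, -0.427,  1.551,  0.221,  1.138, -0.21 ]), 'qvel': array([ 0.   , -0.001,  0.001,  0.001, -0.001,  0.   , -0.   ]), 'effort': array([ 1.0000e-03, -5.6658e+01, -5.8160e+00, -2.7911e+01, -6.9000e-02,
        3.1000e-02,  0.0000e+00]), 'tool_pos': array([ 0.264, -0.593,  0.24 ]), 'eef_rot': array([-3.071e+00, -6.530e-01,  1.000e-03]), 'contact_force': array([ 0.138,  0.117, -0.45 ]), 'ft_torque': array([ 0.031, -0.013,  0.003]), 'gripper_width': np.float64(0.092)}
scene {'fx': 516.6232940310122, 'fy': 516.6232940310122, 'cx': 327.97369207746794, 'cy': 202.05434643918267, 'xyz': array([1.20272981, 0.00960855, 1.25228451]), 'rotation': array([-1.85682255, -1.95948544,  0.56286788])}
case [(array([188.,  82., 258., 164.]), 0.66), (array([431., 214., 512., 303.]), 0.64), (array([276., 231., 325., 284.]), 0.6)]
station [(array([179., 180., 412., 312.]), 0.87)]
flask_mid [(array([218., 226., 231., 260.]), 0.83)]
tape_mid [(array([367., 226., 391., 250.]), 0.83)]
bits_mid [(array([371., 191., 392., 225.]), 0.64)]
side {'fx': 401.6416815164385, 'fy': 401.6416815164385, 'cx': 318.6417972854016, 'cy': 196.13459645495482, 'xyz': array([ 1.10354565, -0.29034196,  0.84018422]), 'rotation': array([-2.08328821, -1.3658032 ,  0.52954104])}
case [(array([431., 146., 518., 232.]), 0.77), (array([293., 213., 351., 291.]), 0.72), (array([135., 111., 208., 204.]), 0.64)]
station [(array([174., 158., 449., 365.]), 0.55)]
flask_mid [(array([219., 254., 239., 288.]), 0.91)]
tape_mid [(array([371., 200., 389., 221.]), 0.65)]
bits_mid [(array([345., 167., 381., 194.]), 0.83)]
```

View pics/a.png

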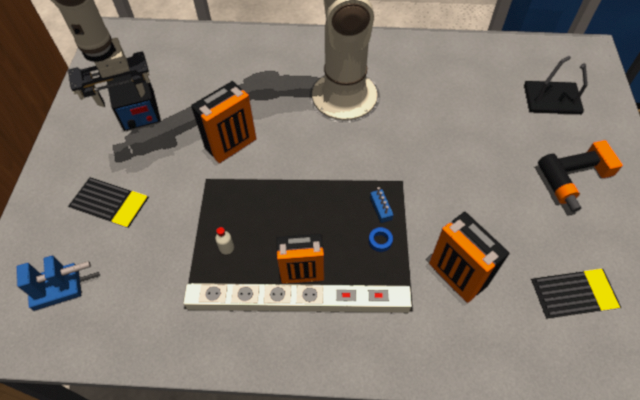

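View pics/b.png

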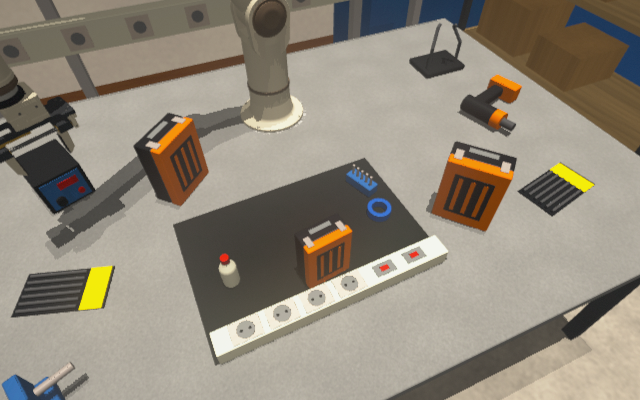

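```bash
cat > h.py <<'E'
import cv2,numpy as np
from station import sense,vision
from scipy.optimize import minimize
CP={n:vision.camera_params(n) for n in("scene","side")}
def proj(P,n):
    c=CP[n];R=cv2.Rodrigues(np.array(c["rotation"]))[0]
    q=(np.asarray(P)-c["xyz"])@R
    return np.c_[c["fx"]*q[:,0]/q[:,2]+c["cx"],c["fy"]*q[:,1]/q[:,2]+c["cy"]]
S=4
def hull(P,n):
    m=np.zeros((400*S,640*S),np.uint8)
    h=cv2.convexHull(proj(P,n).astype(np.float32))
    cv2.fillConvexPoly(m,np.round((h+.5)*S*16-8).astype(np.int32),1,shift=4)
    return cv2.resize(m.astype(np.float32),(640,400),interpolation=cv2.INTER_AREA)
def box(a,b): return np.array([[x,y,z] for x in(a[0],b[0]) for y in(a[1],b[1]) for z in(a[2],b[2])],float)
def T(P,x,y,yaw): 
    c,s=np.cos(yaw),np.sin(yaw);P=np.asarray(P)
    return np.c_[x+c*P[:,0]-s*P[:,1],y+s*P[:,0]+c*P[:,1],P[:,2]]
MAT=box((-.2,-.29,0),(.2,.29,.003));BAR=box((.15,-.28,.003),(.205,.28,.05))
STAND=box((-.03,-.055,.003),(.03,.055,.153))
LIE=box((-.15,-.055,.003),(0,.055,.063)) # yaw 0: hinge end at x=0, handle toward -x
def fit(cost,x0,step=.01):
    r=minimize(cost,x0,method="Nelder-Mead",options=dict(initial_simplex=np.array([x0]+[np.array(x0)+d for d in np.eye(3)*[step,step,.05]]),xatol=1e-4,fatol=1e-4,maxiter=150))
    return r.x,r.fun
def casefit(masks,x0,shape,st=None):
    ms={n:m.astype(np.float32) for n,m in masks.items()}
    bars={n:hull(T(BAR,*st),n) for n in ms} if st is not None else None
    def cost(p):
        t=0
        for n,m in ms.items():
            h=hull(T(shape,*p),n)
            if bars and n in("scene","side"): h=h*(1-bars[n]); 
            t+=np.abs(h-m).sum()/m.sum()
        return t
    return fit(cost,x0)
def pick(q,n,near):
    L=vision.masks_of(q,n)
    return min(L,key=lambda d:np.hypot((d["bbox"][0]+d["bbox"][2])/2-near[0],(d["bbox"][1]+d["bbox"][3])/2-near[1]))
E
cat > m.py <<'E'
from h import *
case={};sm={};ign={}
near={"scene":(300,258),"side":(322,252)}
for n in near:
    vision.grab_frame(n)
    d=pick("case",n,near[n]);case[n]=d["mask"];print(n,d["bbox"],d["p"])
    sm[n]=vision.masks_of("station",n)[0]["mask"].astype(np.float32)
    ig=np.zeros((400,640),bool)
    for q in("flask_mid","tape_mid","bits_mid"):
        b=np.array(vision.boxes_of(q,n)[0]["bbox"]).astype(int);ig[b[1]-4:b[3]+4,b[0]-4:b[2]+4]=1
    ign[n]=~(ig|cv2.dilate(case[n].astype(np.uint8),np.ones((7,7))).astype(bool))
def cost(p,ns=("scene","side")):
    return sum((np.abs(np.maximum(hull(T(MAT,*p),n),hull(T(BAR,*p),n))-sm[n])*ign[n]).sum()/sm[n].sum() for n in ns)
for ns in (("scene",),("side",),("scene","side")):
    st,f=fit(lambda p:cost(p,ns),[.55,-.08,0.],.05);print("station",ns,st,f)
np.save("st.npy",st)
for k in(("scene",),("side",),("scene","side")):
    c,f=casefit({n:case[n] for n in k},[st[0]+.09,st[1],st[2]],STAND,st);print("case",k,c,f)
np.save("case.npy",c)
rel=c-st;a=st[2];R=np.array([[np.cos(a),np.sin(a)],[-np.sin(a),np.cos(a)]])
print("case in station",R@rel[:2],rel[2])
v=cv2.imread("pics/a.png")
for P,col in((T(MAT,*st),(0,255,0)),(T(BAR,*st),(255,0,255)),(T(STAND,*c),(255,255,0))):
    q=proj(P,"scene")
    for i in range(8):
        for j in(1,2,4):
            if not i&j: cv2.line(v,np.round(q[i]*16).astype(int),np.round(q[i|j]*16).astype(int),col,1,shift=4)
cv2.imwrite("pics/c.png",cv2.resize(v[170:320,175:425],(800,480)))
# obstacles, at mid height
for q,z in(("flask_mid",.053),("tape_mid",.015),("bits_mid",.02)):
    b=vision.boxes_of(q,"scene")[0]["bbox"];u=np.array([(b[0]+b[2])/2,(b[1]+b[3])/2])
    r=minimize(lambda p:((proj([[p[0],p[1],z]],"scene")[0]-u)**2).sum(),st[:2],method="Nelder-Mead").x;print(q,r)
print(sense()["time_s"])
E
python3 m.py
```

```text
scene [275.5, 232.9, 324.6, 285.4] 0.97
side [292.1, 215.8, 349.4, 290.2] 0.97
station ('scene',) [ 0.5442022  -0.0990766   0.04178148] 0.013865171000361443
station ('side',) [ 0.54311187 -0.09934218  0.04180579] 0.010615945793688297
station ('scene', 'side') [ 0.54350506 -0.09924105  0.0429674 ] 0.0252558384090662
case ('scene',) [ 0.64148931 -0.08847259  0.18760273] 0.06908378005027771
case ('side',) [ 0.64060081 -0.08878699  0.15312862] 0.05036031827330589
case ('scene', 'side') [ 0.64064342 -0.08871944  0.19614181] 0.12131071835756302
case in station [0.09750065 0.00633941] 0.1531744055164403
flask_mid [ 0.59191467 -0.28935261]
tape_mid [0.53798477 0.11740065]
bits_mid [0.43278684 0.11518028]
1.35
```

View pics/c.png

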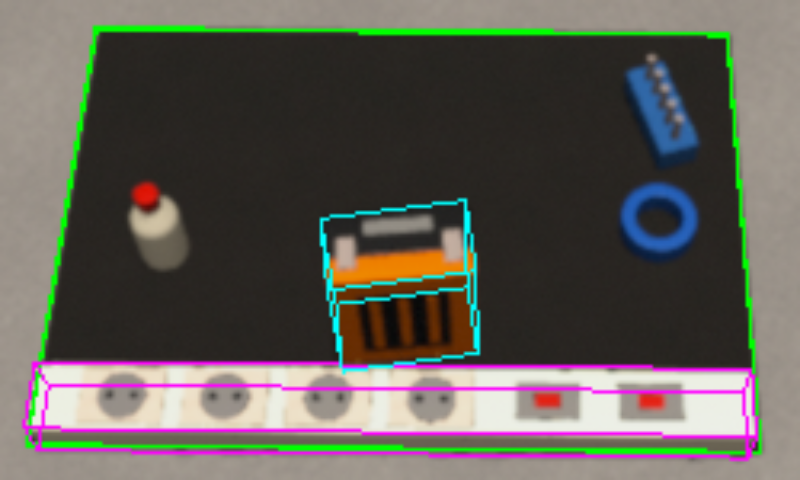

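```bash
python3 -m jog '[[2.6,2.6,2,0,0,-3,5],[5.2,5.5,4,0,0,-6,5],[7.8,8.5,6,0,0,-9,5],[10.4,11.5,6,0,0,-12,5],[13,14.5,6,0,0,-14,5],[15.6,17.5,6,0,0,-14,5],[18.2,20.5,6,0,0,-14,5],[20.8,23.5,6,0,0,-14,5]]'; python3 -m jog '[[3,3,0,0,0,0,5],[6,6,0,0,0,0,5],[9,9,0,0,0,0,5],[12,12,0,0,0,0,5],[15,15,0,0,0,0,5],[18,18,0,0,0,0,5],[21,21,0,0,0,0,5],[23.5,24,0,0,0,0,5]]'
```

```text
time_s: 2.02
tool_pos: [0.4734, -0.3572, 0.3011]
eef_rot: [3.129, 0.274, 0.001]
contact_force: [-0.5, -0.9, 0.4]
gripper_width: 0.0502
time_s: 2.68
tool_pos: [0.7068, -0.1198, 0.301]
eef_rot: [3.128, 0.272, 0.001]
contact_force: [0.7, -0.8, 0.0]
gripper_width: 0.0498
```

```bash
python3 -m jog '[[0.3,4.3,-2,0,0,0,5],[0.3,4.3,-5,0,0,0,5],[0.3,4.3,-8,0,0,0,5],[0.3,4.3,-11,0,0,0,5],[0.3,4.3,-13.5,0,0,0,5],[0.3,4.3,-15.9,0,0,0,5],[0.3,4.3,-15.9,0,0,0,5]]'
python3 - <<'E'
from h import *
a=vision.grab_frame("side");cv2.imwrite("pics/d.png",cv2.resize(a[120:320,220:470],(750,600)))
E
```

```text
time_s: 3.27
tool_pos: [0.7058, -0.077, 0.1357]
eef_rot: [-3.13, -0.272, 0.015]
contact_force: [-1.2, -0.2, -1.2]
gripper_width: 0.0496
```

View pics/d.png

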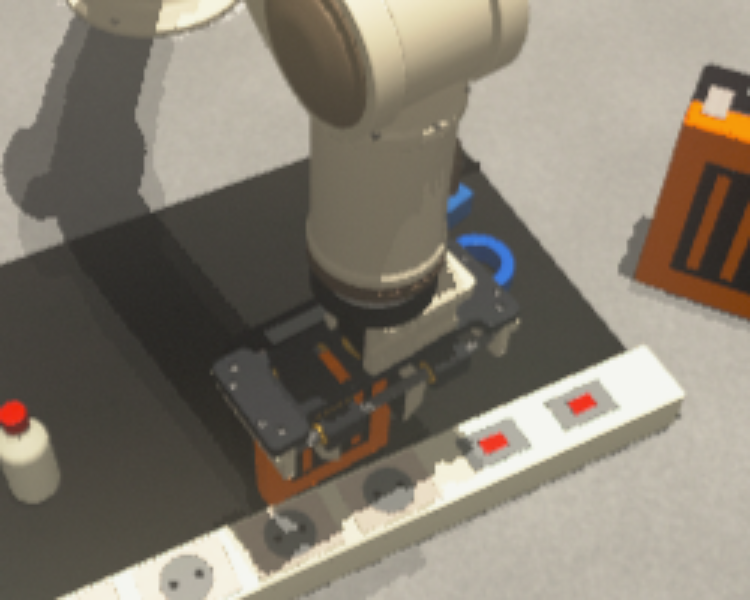

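```bash
python3 -m jog '[[-1,-0.17,0,0,0,0,5],[-1.8,-0.3,0,0,0,0,5],[-2.3,-0.4,0,0,0,0,5],[-2.7,-0.47,0,0,0,0,5],[-3.1,-0.54,0,0,0,0,5],[-3.5,-0.61,0,0,0,0,5],[-3.9,-0.68,0,0,0,0,5],[-4.3,-0.75,0,0,0,0,5]]'
```

```text
time_s: 3.98
tool_pos: [0.6644, -0.0844, 0.1392]
eef_rot: [3.129, 0.272, -0.008]
contact_force: [1.3, -0.1, 0.7]
gripper_width: 0.0502
```

```bash
python3 -m jog '[[-0.4,-0.07,0,0,0,0,5],[-0.8,-0.14,0,0,0,0,5],[-1.2,-0.21,0,0,0,0,5],[-1.6,-0.28,0,0,0,0,5],[-2,-0.35,0,0,0,0,5],[-2.4,-0.42,0,0,0,0,5],[-2.8,-0.49,0,0,0,0,5],[-3.2,-0.56,0,0,0,0,5]]';  python3 - <<'E'
from h import *
a=vision.grab_frame("side");cv2.imwrite("pics/e.png",cv2.resize(a[150:310,230:430],(750,600)))
E
```

```text
time_s: 4.65
tool_pos: [0.6318, -0.0902, 0.139]
eef_rot: [3.129, 0.272, -0.009]
contact_force: [-0.2, -0.6, 0.1]
gripper_width: 0.0498
```

View pics/e.png

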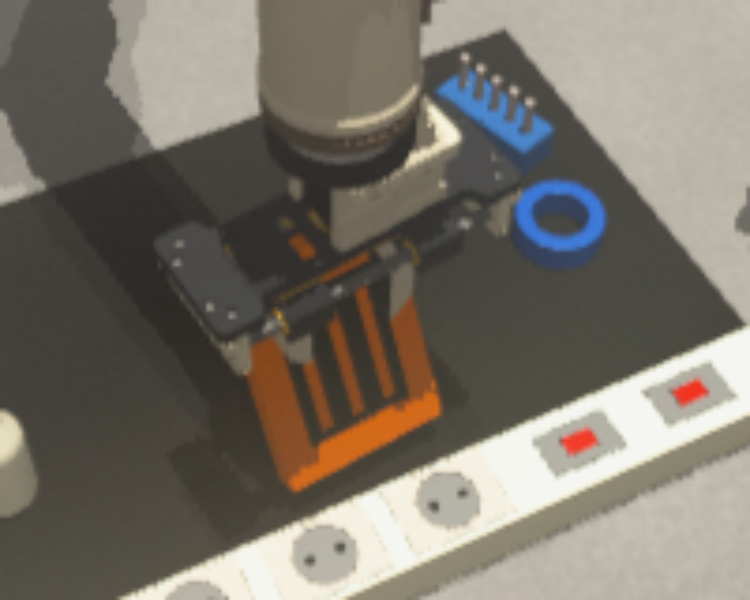

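Tilted about 18°, pivoting as planned and the lower lid edge lifted. I continue a few centimetres until it falls.

```bash
python3 -m jog '[[-0.4,-0.07,0,0,0,0,5],[-0.8,-0.14,0,0,0,0,5],[-1.2,-0.21,0,0,0,0,5],[-1.6,-0.28,0,0,0,0,5],[-2,-0.35,0,0,0,0,5],[-2.4,-0.42,0,0,0,0,5],[-2.4,-0.42,0,0,0,0,5],[-2.4,-0.42,0,0,0,0,5]]'; python3 -m jog '[[2,0.35,3,0,0,0,5],[2,0.35,6,0,0,0,5],[2,0.35,10,0,0,0,5],[2,0.35,14,0,0,0,5],[2,-4,16,0,0,0,5],[2,-8,16,0,0,0,5],[1,-12,16,0,0,0,5],[0,-15,16,0,0,0,5]]';  python3 - <<'E'
from h import *
for n in("scene","side"):
    a=vision.grab_frame(n);cv2.imwrite(f"pics/f_{n}.png",a)
a=cv2.imread("pics/f_scene.png");b=cv2.imread("pics/f_side.png")
cv2.imwrite("pics/f.png",np.vstack([cv2.resize(a[150:320,170:430],(780,300)) if 0 else cv2.resize(a[170:320,170:430],(520,300)),cv2.resize(b[150:300,200:460],(520,300))]))
E
```

```text
time_s: 5.37
tool_pos: [0.6069, -0.0948, 0.139]
eef_rot: [3.129, 0.271, -0.01]
contact_force: [-0.2, 0.7, 0.4]
gripper_width: 0.05
time_s: 6.03
tool_pos: [0.6071, -0.2482, 0.2999]
eef_rot: [3.127, 0.27, -0.007]
contact_force: [-0.8, -1.1, -0.2]
gripper_width: 0.0498
```

View pics/f.png

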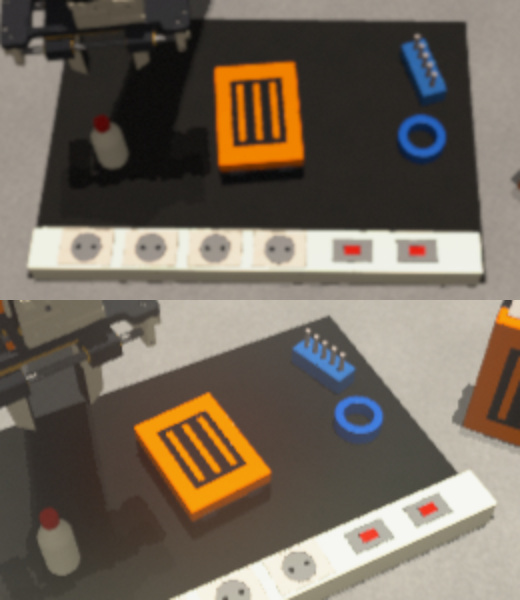

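```bash
cat > m2.py <<'E'
from h import *
st=np.load("st.npy");near={"scene":(300,225),"side":(300,228)}
ms={}
for n in near:
    vision.grab_frame(n);d=pick("case",n,near[n]);ms[n]=d["mask"];print(n,d["bbox"],d["p"])
for k in(("scene",),("side",),("scene","side")):
    c,f=casefit({n:ms[n] for n in k},[.61,-.09,.15],LIE,st);
    print(k,c,round(f,3))
a=st[2];W=lambda p:T([[*p,0]],*st)[0,:2]
pts=T([[0,.055,0],[0,-.055,0],[-.15,.055,0],[-.15,-.055,0],[-.15,0,0]],*c)
R=np.array([[np.cos(a),np.sin(a)],[-np.sin(a),np.cos(a)]])
print("heelL heelR handleL handleR handlemid in station\n",(pts[:,:2]-st[:2])@R.T,"\nworld handle mid",pts[4],"yaw rel",c[2]-a)
s=sense();print(s["time_s"],s["tool_pos"])
E
python3 m2.py
```

```text
scene [275.6, 201.6, 322.6, 263.7] 0.87
side [265.1, 201.8, 332.1, 269.9] 0.82
('scene',) [ 0.60871031 -0.09279608  0.15396153] 0.059
('side',) [ 0.60787166 -0.09308622  0.15611984] 0.043
('scene', 'side') [ 0.60814323 -0.0940924   0.14245787] 0.104
heelL heelR handleL handleR handlemid in station
 [[ 0.05933672  0.05709544]
 [ 0.07026262 -0.0523606 ]
 [-0.08992152  0.04219648]
 [-0.07899561 -0.06725956]
 [-0.08445857 -0.01253154]] 
world handle mid [ 0.45966273 -0.11538888  0.        ] yaw rel 0.09949046925648179
6.3333 [ 0.60742485 -0.24310132  0.29907144]
```

```bash
python3 -m jog '[[-3,2,0,0,0,-3,5],[-6,4,0,0,0,-6,5],[-9,6,0,0,0,-7.4,5],[-12,8.5,0,0,0,-7.4,5],[-15,11,0,0,0,-7.4,5],[-17.5,13,-1,0,0,-7.4,5],[-18.6,13.3,-3,0,0,-7.4,5],[-18.6,13.3,-6,0,0,-7.4,5]]'; python3 -m jog '[[0,0,-3,0,0,0,5],[0,0,-6,0,0,0,5],[0,0,-9,0,0,0,5],[0,0,-11,0,0,0,5],[0,0,-12,0,0,0,5],[0,0,-12,0,0,0,5]]'
```

```text
time_s: 7.0
tool_pos: [0.4211, -0.1073, 0.2409]
eef_rot: [3.137, 0.081, -0.003]
contact_force: [0.1, -0.0, -0.5]
gripper_width: 0.05
time_s: 7.5
tool_pos: [0.42, -0.1054, 0.1193]
eef_rot: [3.139, 0.086, -0.008]
contact_force: [0.5, 0.2, 0.2]
gripper_width: 0.0499
```

```bash
python3 -m jog '[[0,-0.5,-2,0,0,-0.7,5],[0,-0.5,-4,0,0,-0.7,5],[0,-0.5,-6,0,0,-0.7,5],[0,-0.5,-7.5,0,0,-0.7,5],[0,-0.5,-8.5,0,0,-0.7,5],[0,-0.5,-8.5,0,0,-0.7,5],[0,-0.5,-8.5,0,0,-0.7,5]]'
python3 - <<'E'
from h import *
a=vision.grab_frame("side");cv2.imwrite("pics/g.png",cv2.resize(a[130:330,200:450],(750,600)))
E
```

```text
time_s: 8.08
tool_pos: [0.4208, -0.1101, 0.035]
eef_rot: [3.139, 0.068, -0.007]
contact_force: [0.2, 0.0, -0.6]
gripper_width: 0.0505
```

View pics/g.png

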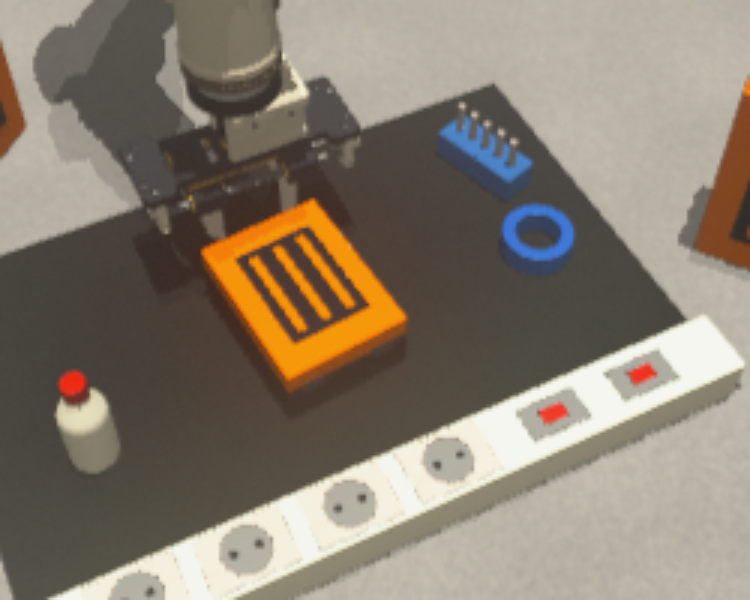

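```bash
python3 -m jog '[[1,0.04,0,0,0,0,5],[2,0.09,0,0,0,0,5],[2.8,0.12,0,0,0,0,5],[3.6,0.15,0,0,0,0,5],[4.4,0.19,0,0,0,0,5],[5.2,0.22,0,0,0,0,5],[6,0.26,0,0,0,0,5],[6.8,0.29,0,0,0,0,5]]'; python3 -m jog '[[0.7,0.03,0,0,0,0,5],[1.4,0.06,0,0,0,0,5],[2,0.09,0,0,0,0,5],[2.5,0.11,0,0,0,0,5],[2.5,0.11,0,0,0,0,5]]'; sed -i 's/.61,-.09,.15\]/.68,-.09,.06]/;s/(300,225)/(300,250)/;s/(300,228)/(310,245)/' m2.py; cp m2.py m3.py; python3 m3.py
```

```text
time_s: 8.8
tool_pos: [0.488, -0.1076, 0.0352]
eef_rot: [3.138, 0.067, -0.011]
contact_force: [-7.3, -0.6, 5.4]
gripper_width: 0.0498
time_s: 9.22
tool_pos: [0.5149, -0.1063, 0.0353]
eef_rot: [3.139, 0.067, -0.008]
contact_force: [-0.6, 0.0, -0.4]
gripper_width: 0.0502
scene [268.9, 220.7, 319.3, 284.4] 0.93
side [272.2, 217.6, 342.6, 293.1] 0.89
('scene',) [ 0.68400009 -0.10489137  0.03595184] 0.045
('side',) [ 0.67570706 -0.10523184  0.0326473 ] 0.042
('scene', 'side') [ 0.6788554  -0.10515087  0.03200375] 0.102
heelL heelR handleL handleR handlemid in station
 [[ 0.13557455  0.04327847]
 [ 0.13436858 -0.06671492]
 [-0.01441643  0.04492299]
 [-0.01562241 -0.0650704 ]
 [-0.01501942 -0.01007371]] 
world handle mid [ 0.52893221 -0.10995061  0.        ] yaw rel -0.010963653093300718
9.4167 [ 0.51368009 -0.10634424  0.03535235]
```

```bash
python3 -m jog '[[0.4,0.02,0,0,0,0,5],[0.8,0.03,0,0,0,0,5],[1.1,0.05,0,0,0,0,5],[1.4,0.06,0,0,0,0,5],[1.6,0.07,0,0,0,0,5]]'; python3 -m jog '[[0.2,0.01,0,0,0,0,5],[0.4,0.02,0,0,0,0,5],[0.4,0.02,0,0,0,0,5]]'
```

```text
time_s: 9.83
tool_pos: [0.5284, -0.1059, 0.0352]
eef_rot: [3.138, 0.067, -0.014]
contact_force: [-6.9, -0.4, 4.7]
gripper_width: 0.05
time_s: 10.08
tool_pos: [0.5318, -0.1058, 0.035]
eef_rot: [3.138, 0.067, -0.017]
contact_force: [-1.7, -0.8, -2.0]
gripper_width: 0.0501
```

```bash
for i in 1 ; do python3 -m jog '[[0.15,0.01,0,0,0,0,5],[0.3,0.01,0,0,0,0,5],[0.3,0.01,0,0,0,0,5]]'; done; python3 -m jog '[[0.15,0.01,0,0,0,0,5],[0.3,0.01,0,0,0,0,5],[0.3,0.01,0,0,0,0,5]]'
```

```text
time_s: 10.33
tool_pos: [0.5337, -0.1058, 0.0348]
eef_rot: [3.138, 0.066, -0.021]
contact_force: [-5.4, -0.5, 3.8]
gripper_width: 0.0499
time_s: 10.58
tool_pos: [0.5335, -0.1058, 0.0344]
eef_rot: [3.137, 0.066, -0.031]
contact_force: [-10.4, -0.2, 7.7]
gripper_width: 0.0499
```

```bash
python3 -m jog '[[0.4,0.02,0,0,0,0,5],[0.8,0.03,0,0,0,0,5],[1,0.04,0,0,0,0,5],[1,0.04,0,0,0,0,5],[1,0.04,0,0,0,0,5]]'
```

```text
time_s: 11.0
tool_pos: [0.5331, -0.1059, 0.0332]
eef_rot: [3.135, 0.065, -0.063]
contact_force: [-27.9, 0.3, 22.0]
gripper_width: 0.0499
```

```bash
python3 -m jog '[[-0.5,-0.02,0,0,0,0,5],[-1.5,-0.06,0,0,0,0,5],[-3,-0.13,0,0,0,0,5],[-5,-0.2,0,0,0,0,5],[-5.5,-0.2,3,0,0,0,5],[-5.5,-0.2,7,0,0,0,5],[-5.5,-0.2,11,0,0,0,5],[-5.5,-0.2,15,0,0,0,5]]';python3 -m jog '[[-2,-4,2,0,0,0,5],[-3,-8,4,0,0,0,5],[-4,-12,6,0,0,0,5],[-4,-16,8,0,0,0,5],[-4,-20,8,0,0,0,5],[-4,-20,8,0,0,0,5]]'; sed -i 's/.68,-.09,.06\]/.69,-.1,.043]/' m3.py
cat >> m3.py <<'E'
a=vision.grab_frame("scene");b=vision.grab_frame("side")
cv2.imwrite("pics/h.png",np.vstack([cv2.resize(a[170:320,170:430],(520,300)),cv2.resize(b[150:320,180:460],(520,300))]))
for q in("flask_mid","tape_mid","bits_mid"): print(q,[np.round(d["bbox"],1) for d in vision.boxes_of(q,"scene")][:1])
E
python3 m3.py
```

```text
time_s: 11.67
tool_pos: [0.4786, -0.1077, 0.185]
eef_rot: [3.135, 0.066, -0.06]
contact_force: [0.4, -0.4, 0.3]
gripper_width: 0.05
time_s: 12.17
tool_pos: [0.4384, -0.3156, 0.2674]
eef_rot: [3.129, 0.054, -0.052]
contact_force: [-0.5, -0.8, 0.2]
gripper_width: 0.0499
scene [268.3, 227.7, 320.0, 286.0] 0.76
side [276.7, 224.3, 346.4, 294.9] 0.81
('scene',) [ 0.69997011 -0.10144609  0.05828156] 0.042
('side',) [ 0.69668947 -0.1036704   0.04059307] 0.042
('scene', 'side') [ 0.69943147 -0.10322666  0.04488162] 0.093
heelL heelR handleL handleR handlemid in station
 [[ 0.15550602  0.04432028]
 [ 0.15571658 -0.06567952]
 [ 0.00550629  0.04403314]
 [ 0.00571686 -0.06596665]
 [ 0.00561157 -0.01096676]] 
world handle mid [ 0.54958252 -0.10995664  0.        ] yaw rel 0.0019142215812139318
12.3667 [ 0.43898455 -0.30732513  0.26474481]
flask_mid [array([219.1, 226. , 231.4, 257.9])]
tape_mid [array([365.3, 227.4, 392.7, 251.1])]
bits_mid [array([368.5, 192.9, 391.5, 224.3])]
```

View pics/h.png

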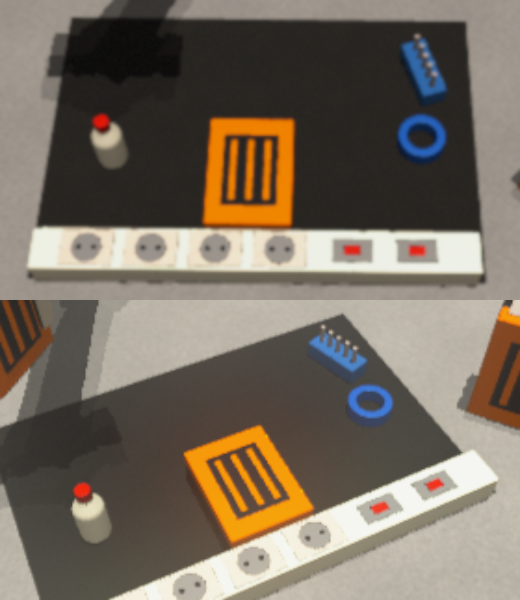

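The case lies lid-up against the bar, the neighbouring objects have not moved, and the robot is clear.

```bash
python3 -c "
from station import workorder,sense
print(workorder.hand_in(),sense()['time_s'])"
```

```text
the job is handed in; nothing more can be done
the job is handed in; nothing more can be done
```

I tipped the case by pushing on its orange side about 125 mm up. It fell onto its black base with the lid up and the handle end away from the bar. I then squared it with both fingertips on the handle end and pushed it back against the bar. The job was handed in at about 12.5 s of the 48 s.

**Contact with the bar:** the push stopped within 1 mm of where I expected contact. The case did not move further under 28 N (wrist limit 120 N).

**Squareness:** the final two-camera fit has the hinge end square to the bar within 0.002 rad. The scene camera alone read about 0.015 rad off and the side camera about −0.002 rad. The last picture shows no gap at either corner.

**One reading disagrees:** the same fit puts the hinge end about 5 mm past the bar face, which is not physically possible. I take this as error in the masks and calibration, since the contact position and force agree with the case being home.

**Other objects:** the bottle, tape roll and bit block show the same boxes as at the start, within about 3 px. The gripper was clear of everything at hand-in.

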